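Refit the battery and back cover of a rowing-machine monitor

TASK

Refit the rowing-machine monitor that lies opened on the sloping service cradle: take from the steel tray the battery pack whose shape matches the monitor's nest and seat it fully down in the nest, then lower the back cover, with its ridged edge uphill, over the two pins until it rests flush on both rails, and let go. Set both parts down rather than dropping them, and leave everything else where it is.

Things in the scene. Friction and masses are not known exactly. Their poses are not given: they have to be found in the camera images.
- monitor: Opened monitor, grey plastic, fixed on a 25 degree slope, 120 (x) by 176 (y) mm. Origin: centre of the plane of its rail tops, where the cover's underside must come, 85 mm above the bench. z: the slope's normal (25 degrees from vertical, leaning downhill, roughly towards the robot); x: up the slope; y: across. Two rails along x, 114 mm long, y 55 to 85 and -85 to -55 mm, tops at z 0.
- pin_thick (a point): Foot of the thick steel pin, on a rail top at x 30, y -70 mm of the monitor; 12 mm diameter, stands 16 mm along the monitor's z, the last 5 mm tapered.
- pin_thin (a point): Foot of the thin steel pin, on the other rail top at x -20, y 70 mm of the monitor; 8 mm diameter, stands 16 mm along the monitor's z, the last 5 mm tapered.
- nest (a point): Centre of the nest's floor, at x 0, y 0, z -28 mm of the monitor, in the 110 mm wide trough between the rails (floor at z -28 mm, open at both x ends). The nest is a frame 8 mm tall, 88 (x) by 62 (y) mm outside; its opening is 64 mm along the monitor's x by 38 mm along its y, with a 2 mm chamfer at the mouth.
- cover: Back cover, black plastic plate 110 (x) by 170 (y) by 6 mm, about 0.25 kg, lying flat on the bench, upper side up. Origin: centre of its underside; z up, x towards the ridged edge. A 15 mm hole at x 30, y -70 mm takes the thick pin, an 11 mm hole at x -20, y 70 mm the thin one. When home, its origin and axes coincide with the monitor's.
- lug (a point): Top centre of the cover's mounting lug, the part to grip, 38 mm above the middle of the cover's underside. The lug is 50 mm along the cover's x, 24 mm along its y, and stands 32 mm above the plate.
- ridge (a point): Middle of the cover's ridged edge: 51.5 mm along the cover's x from its origin, 6 mm above the underside. The ridge is 5 mm wide, 110 mm long and 4 mm high.
- pack: The matching battery pack: grey oblong block 60 (x) by 34 (y) by 24 mm tall, about 0.12 kg, lying in the tray. Origin: centre of its underside, z up. It fits the nest either way round, its length along the monitor's x; seated, its origin lies at the nest point and its top 4 mm below the rail tops.
- pack_square: The pack that does not fit: grey square block 46 by 46 by 24 mm, in the same tray. To be left. Origin: centre of its underside.
- tray: Fixed steel tray 230 (x) by 170 (y) mm outside, walls 4 mm thick and 18 mm high, floor 4 mm thick. Origin: centre of its underside. It lies on one side of the cradle, the cover on the other.
- cradle: Fixed cradle under the monitor: plywood foot 170 by 190 by 12 mm with two steel bars. Origin: on the bench below the monitor's origin; x roughly away from the robot, same yaw as the slope.
- bottle: Drinks bottle, 72 mm diameter, 190 mm tall, standing. Origin: centre of its underside. To be left.
- jar: Chalk jar, 60 mm diameter, 100 mm tall, standing. Origin: centre of its underside. To be left.
- tape: Black tape roll lying flat, 70 mm diameter, 25 mm tall. Origin: centre of its underside. To be left.
- screwdriver: Screwdriver lying on the bench, about 160 mm long, under 35 mm high. To be left.
- wrench: Wrench lying on the bench near the robot, about 130 mm long. To be left.
- dumbbell: Small hex dumbbell, 170 mm long along its x, 56 mm tall, 2 kg. Origin: under its centre. To be left.
Mind the look-alikes: they are no part of the job. What is shaped like the pack but green, pink or turquoise is not meant.

How it is judged:
By the outcome, as a careful person would: the job done as asked, in the order asked, and still so for the second after the job is handed in, with the robot touching nothing.
It also fails if it takes over 59 s, if anything falls off the work surface, if the arm or the gripper's body presses on something with over 40 N, if the wrist force passes 120 N, or if a joint passes its speed limit or range.

ROBOT

A 7-joint arm with a two-finger parallel gripper is mounted at the origin on the work surface. World frame = base frame: x ahead of the robot, y to its left, z up, the work surface at z = 0. Lengths are in mm, angles in rad, forces in N, time in s.
With the tool pointing down it reaches from about 425 to 975 mm from the base axis. Payload 16.7 kg.
Tool frame: the origin (TCP) lies at the very end of the fingers, on their centre line; the grasp point (between the pads) lies 19 mm behind it; z points along the fingers, y is the line along which they close (so a half turn about z gives the same grasp; the last joint's range is limited). The gripper opens to 85 mm and grips with 20 to 120 N. Pads are 22 mm wide; open, the fingers measure 114 mm over their backs; the gripper's body (76 mm by 85 mm) begins 54 mm behind the grasp point. The pads swing forward as they close: fully open they stand 13 mm farther back than shut.
Start: joints at [-1.325, 0.426, 0.074, 1.606, -0.034, 1.111, -0.067], TCP at [259.622, 623.035, 231.302] pointing down, gripper open.
Joint ranges: [-2.85, 2.85], [-0.5, 2.14], [-1.23, 1.37], [0.21, 2.46], [-1.02, 4.16], [0.16, 2.05], [-2.73, 2.73]. Speed limits (rad/s): [1.89, 1.89, 2.39, 2.39, 3.01, 3.01, 3.01].

INTERFACE

Orientations are given as a unit quaternion [w, x, y, z].
In Python, from bench import robot gives the robot as it stands.
- The arm moves only by the tool carry_out, never from a script. Its argument "deltas" is text: rows parted by semicolons, each of 4 numbers parted by spaces: the shift along the tool's x, y, z in m, then the turn about the tool's z in degrees. In form: dx dy dz turn; .... A call has 1 to 12 rows; each row is the pose to reach, as a shift and turn from the pose commanded when the call began, along the tool's axes at that moment; what a row does not reach only later rows make up. A row lasts 1/12 s, in which the tool goes at most 41.7 mm and 7.16 degrees, less where a joint would pass 70% of its speed; a pose out of reach is approached as far as the arm can. A call with a gripper value outside its range is refused whole. "grip" is the opening, from -1 (shut) to 1 (fully open), set as the call begins (left out, the last holds). The fingers move at their own pace and stop on an object; "squeeze" is the grip in N (left out, the last holds). Time passes only in rows, so rows that repeat a pose let the fingers close. It gives the time, the measured TCP pose, the force, the opening and the grip force at its end, in the units of the state.
- robot.read_state(): the state, without advancing time (a new reading comes with each control period).
- robot.read_camera(name): name is "side" or "top" or "wrist"; returns a dict with "image" (384x512x3 uint8, red, green, blue), "fx", "fy", "cx", "cy" (pixels), "view" (4x4, takes a point from world to camera coordinates); the wrist camera has in their place "tool_from_camera" (4x4, takes a point from camera to tool coordinates, whose origin is the TCP and whose axes are the flange's). Camera axes: x right, y up, looking along -z (the intrinsics and any distortion apply to the point x, -y, -z); pixel columns grow to the right and rows downward; lengths in mm; the calibration is good to about 2 mm. The wrist camera is an equidistant fisheye: a pixel r from the principal point sees the ray r / f radians off the axis. A picture is of the moment at which its call begins: read the wrist's pose just before it. There is no depth.
- robot.job_done(): hands the job in; it is judged then, once.
Trained networks look in a picture, given as the dict that the camera call returned (one of the last four; its "shot" number tells which), for a name from the list of things; names that differ only in an ending like _2 or _b are one class to them, and where a whole thing is asked for, a point or a joint stands for the part that bears it (a point fixed in the world has none). Each returns a list of dicts, best first, with "p" (0 to 1); they miss things now and then, are a little off and sometimes report something else, mostly with a low value. They report only what shows in the picture. A call takes as long as a camera call. They do not tell look-alikes from the thing itself.
- robot.look_for(picture, query): "at" ([column, row] in pixels, amid what is visible of it).
- robot.silhouettes(picture, query): "pixels" (384x512 bool, what is visible of it) and "at" ([column, row] in pixels, amid what is visible of it).
The state is a dict: "time": time; "joint_positions": joint angles; "joint_velocities": joint speeds; "joint_torque": joint torques, N m; "ee_pos": TCP position; "tcp_rot": TCP orientation; "contact_force": force on the tool from outside, world axes, zero at the start; "torque": the same for the moment, N m; "gripper_width": opening from 0.0 (shut) to 1.0 (fully open); "grasp_force": force on a finger pad.
Only numpy, scipy, OpenCV 4.12 (cv2) and the standard library are available. Lean on these libraries where they do the work, as an engineer would, in place of code of your own. Each camera call takes 0.05 s, during which the arm holds its last target. There are 200 camera calls.

## Working session

There is one attempt and no reset: what is moved stays moved. The work goes in short steps, Python scripts to look and compute and a tool call to move; the robot and the scene stay as the last step left them, time stands still between calls to the robot, and variables do not carry over. Pictures are saved under pics/ and viewed, at most 10 in all, crops included, and the job is handed in when it is done.

Besides the shell and the picture viewer there is one more tool, called after "Request:" as name(argument=value, ...), one argument or row to a line, values as JSON. carry_out: Moves the arm, as the interface text tells. Its arguments: {"type":"object","properties":{"deltas":{"type":"string"},"grip":{"type":"number"},"squeeze":{"type":"number"}},"required":["deltas"]}

```bash
mkdir -p pics; cat > h.py <<'E'
import numpy as np, cv2
from bench import robot
from scipy.spatial.transform import Rotation as R
def save(p,n): cv2.imwrite('pics/'+n,cv2.cvtColor(p['image'],cv2.COLOR_RGB2BGR))
def ray(p,px,st=None):
    """origin, direction in world"""
    if 'view' in p:
        d=np.array([(px[0]-p['cx'])/p['fx'],-(px[1]-p['cy'])/p['fy'],-1.])
        T=np.linalg.inv(p['view'])
    else:
        a=np.array([(px[0]-p['cx'])/p['fx'],(px[1]-p['cy'])/p['fy']]);r=np.hypot(*a)+1e-12
        d=np.array([np.sin(r)*a[0]/r,-np.sin(r)*a[1]/r,-np.cos(r)])
        T=np.eye(4);q=st['tcp_rot'];T[:3,:3]=R.from_quat([q[1],q[2],q[3],q[0]]).as_matrix();T[:3,3]=st['ee_pos']
        T=T@np.array(p['tool_from_camera'])
    d=T[:3,:3]@d
    return T[:3,3],d/np.linalg.norm(d)
def atz(p,px,z,st=None):
    o,d=ray(p,px,st); return o+d*(z-o[2])/d[2]
def tri(rs):
    A=0;b=0
    for o,d in rs:
        M=np.eye(3)-np.outer(d,d);A=A+M;b=b+M@o
    x=np.linalg.solve(A,b); return x,[np.linalg.norm(np.cross(x-o,d)) for o,d in rs]
def proj(p,X,st=None):
    X=np.append(X,1.)
    if 'view' in p:
        c=np.array(p['view'])@X; return np.array([p['cx']+p['fx']*c[0]/-c[2],p['cy']-p['fy']*c[1]/-c[2]])
    T=np.eye(4);q=st['tcp_rot'];T[:3,:3]=R.from_quat([q[1],q[2],q[3],q[0]]).as_matrix();T[:3,3]=st['ee_pos']
    c=np.linalg.inv(T@np.array(p['tool_from_camera']))@X
    v=np.array([c[0],-c[1]]);n=np.hypot(*v);th=np.arctan2(n,-c[2])
    return np.array([p['cx'],p['cy']])+np.array([p['fx'],p['fy']])*v/n*th
E
cat > a.py <<'E'
from h import *
st=robot.read_state(); print(st['ee_pos'],st['tcp_rot'],st['gripper_width'],st['time'])
P={}
for n in ['top','side','wrist']:
    p=robot.read_camera(n);save(p,n+'0.png');P[n]=p
    print(n,p.get('tool_from_camera') if n=='wrist' else np.linalg.inv(p['view'])[:3,3],p['fx'],[k for k in p])
    for q in ['monitor','pin_thick','pin_thin','nest','cover','lug','ridge','pack','pack_square','tray','bottle','jar','tape','dumbbell','cradle','screwdriver']:
        print(q,[(np.round(d['at']).tolist(),round(d['p'],2)) for d in robot.look_for(p,q)][:4])
a=np.hstack([P['top']['image'],P['side']['image']])
cv2.imwrite('pics/ts.png',cv2.cvtColor(a,cv2.COLOR_RGB2BGR)) 
E
python3 a.py
```

```text
[259.48395517 622.69131348 230.59627692] [-7.23218543e-05  1.96115072e-01  9.80580671e-01 -6.49188594e-04] 0.9995302751701768 0.0
top [ 329.85375834   63.65981022 1122.85596121] 353.3292800676146 ['image', 'fx', 'fy', 'cx', 'cy', 'view', 'shot']
monitor [([282.0, 161.0], 0.62)]
pin_thick [([282.0, 162.0], 0.95), ([385.0, 216.0], 0.39)]
pin_thin [([283.0, 162.0], 0.69)]
nest [([283.0, 163.0], 0.76)]
cover [([386.0, 218.0], 0.88)]
lug [([385.0, 215.0], 0.59)]
ridge [([384.0, 217.0], 0.91)]
pack [([175.0, 279.0], 0.78), ([209.0, 271.0], 0.61), ([220.0, 202.0], 0.58), ([122.0, 229.0], 0.5)]
pack_square [([165.0, 202.0], 0.57)]
tray [([175.0, 216.0], 0.79)]
bottle [([194.0, 149.0], 0.86), ([282.0, 162.0], 0.65)]
jar [([330.0, 240.0], 0.88)]
tape [([238.0, 246.0], 0.76), ([166.0, 200.0], 0.19)]
dumbbell [([352.0, 134.0], 0.8)]
cradle [([281.0, 165.0], 0.61)]
screwdriver []
side [ 459.24562257 -662.93592813  732.32356645] 380.13062633200167 ['image', 'fx', 'fy', 'cx', 'cy', 'view', 'shot']
monitor [([304.0, 230.0], 0.89), ([300.0, 240.0], 0.41)]
pin_thick [([305.0, 229.0], 0.97)]
pin_thin [
[... 639 characters left out ...]
], 0.43)]
wrist [[ 6.23682203e-04  9.65006669e-01  2.62224600e-01  6.62752988e+01]
 [ 9.99997049e-01  1.38381881e-05 -2.42934609e-03  6.09628758e-01]
 [-2.34796389e-03  2.62225341e-01 -9.65003812e-01 -1.41653519e+02]
 [ 0.00000000e+00  0.00000000e+00  0.00000000e+00  1.00000000e+00]] 297.3186396354542 ['image', 'fx', 'fy', 'cx', 'cy', 'tool_from_camera', 'shot']
monitor [([4.0, 337.0], 0.72)]
pin_thick []
pin_thin []
nest [([118.0, 335.0], 0.47)]
cover []
lug []
ridge []
pack [([226.0, 311.0], 0.76), ([78.0, 260.0], 0.61), ([97.0, 368.0], 0.55), ([117.0, 335.0], 0.2)]
pack_square []
tray [([116.0, 338.0], 0.9)]
bottle []
jar [([4.0, 336.0], 0.58)]
tape []
dumbbell []
cradle []
screwdriver []
```

```bash
python3 -c "
import cv2,numpy as np
a=cv2.imread('pics/top0.png')[90:330,80:440];a=cv2.resize(a,(800,533),interpolation=cv2.INTER_CUBIC);cv2.imwrite('pics/t1.png',a)
a=cv2.imread('pics/side0.png')[120:384,110:460];a=cv2.resize(a,(795,600),interpolation=cv2.INTER_CUBIC);cv2.imwrite('pics/s1.png',a)"
```

```text
(no output)
```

View pics/t1.png

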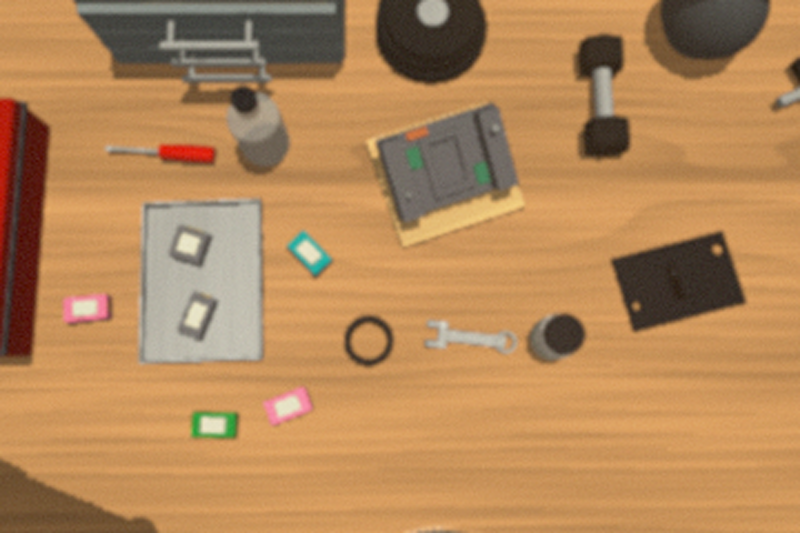

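View pics/s1.png

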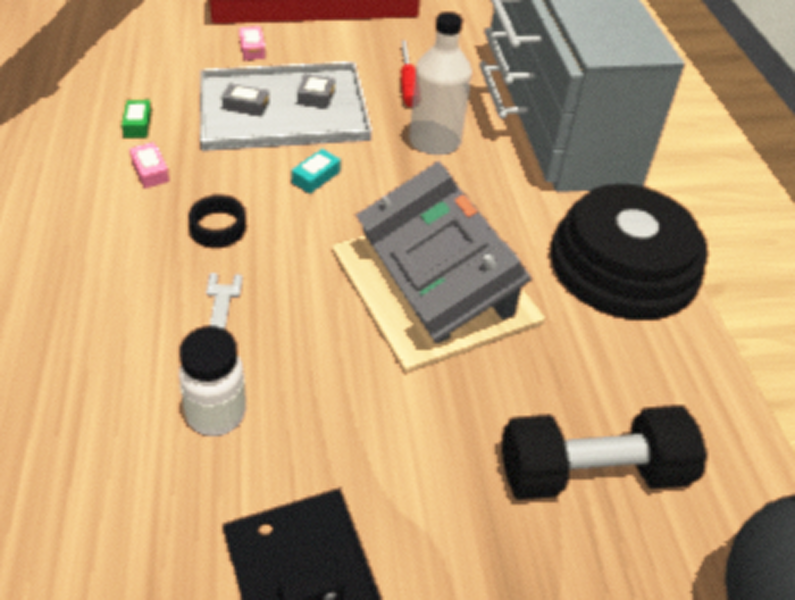

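Top view: the candidates shaped like the pack are green (177,281), pink (210,273), pink (118,229), turquoise (219,204), the grey square (165,200) and the grey oblong (169,232). Only the grey oblong inside the tray fits. The monitor is at about (282,162), with the thick pin on its right rail uphill. The cover is at (386,217), and its ridge side is not visible yet.

```bash
cat > b.py <<'E'
from h import *
from scipy.optimize import least_squares
P={n:robot.read_camera(n) for n in ['top','side']}
t,s=P['top'],P['side']
for q,z in [('pack',28),('pack_square',28),('cover',6),('jar',50),('bottle',95),('tray',10),('monitor',85)]:
    for n in P:
        for d in robot.silhouettes(P[n],q):
            m=d['pixels'].astype(np.uint8)
            if m.sum()<20: continue
            c=np.argwhere(m).mean(0)[::-1]
            cs=[np.round(atz(P[n],k,z)[:2]).tolist() for k in cv2.boxPoints(cv2.minAreaRect(np.argwhere(m)[:,::-1].astype(np.float32)))]
            col=np.median(P[n]['image'][m>0],0)
            print(q,n,round(d['p'],2),np.round(c),int(m.sum()),col,np.round(atz(P[n],c,z)),cs)
a=cv2.imread('pics/top0.png')[180:260,130:210];a=cv2.resize(a,(400,400),interpolation=cv2.INTER_CUBIC)
b=cv2.imread('pics/top0.png')[115:215,230:330];b=cv2.resize(b,(400,400),interpolation=cv2.INTER_CUBIC)
cv2.imwrite('pics/c1.png',np.hstack([a,b]))
E
python3 b.py
```

```text
pack top 0.8 [169. 232.] 218 [146. 140. 130.] [434. 331.  28.] [[416.0, 359.0], [469.0, 335.0], [452.0, 302.0], [399.0, 327.0]]
pack top 0.71 [176. 281.] 232 [121.5 165.   83.5] [286. 302.  28.] [[301.0, 333.0], [301.0, 270.0], [268.0, 269.0], [269.0, 332.0]]
pack top 0.71 [196. 147.] 735 [127. 111.  90.] [708. 253.  28.] [[753.0, 316.0], [788.0, 250.0], [671.0, 193.0], [638.0, 258.0]]
pack top 0.68 [120. 229.] 257 [229. 136. 157.] [446. 482.  28.] [[461.0, 519.0], [469.0, 452.0], [431.0, 445.0], [424.0, 512.0]]
pack top 0.62 [209. 273.] 223 [237. 152. 168.] [310. 204.  28.] [[314.0, 239.0], [338.0, 182.0], [307.0, 168.0], [283.0, 225.0]]
pack top 0.46 [219. 204.] 239 [119. 175. 160.] [521. 176.  28.] [[532.0, 213.0], [559.0, 186.0], [512.0, 140.0], [486.0, 167.0]]
pack side 0.85 [249. 195.] 297 [ 90. 193. 164.] [520. 160.  28.] [[481.0, 159.0], [539.0, 218.0], [560.0, 162.0], [503.0, 106.0]]
pack side 0.72 [218. 163.] 214 [138.5 128.5 119. ] [434. 318.  28.] [[399.0, 303.0], [407.0, 362.0], [469.0, 333.0], [459.0, 276.0]]
pack side 0.72 [221. 139.] 156 [248.  174.  183.5] [445. 464.
[... 2058 characters left out ...]
, 234.0], [376.0, 234.0]]
monitor top 0.76 [281. 162.] 2161 [112. 106.  98.] [638. -16.  85.] [[670.0, 85.0], [728.0, -87.0], [607.0, -121.0], [552.0, 49.0]]
monitor top 0.48 [171. 217.] 3502 [185. 182. 169.] [473. 312.  85.] [[585.0, 399.0], [584.0, 235.0], [367.0, 230.0], [368.0, 388.0]]
monitor side 0.83 [304. 230.] 3237 [129. 125. 121.] [637. -45.  85.] [[548.0, 15.0], [677.0, 119.0], [725.0, -89.0], [610.0, -164.0]]
monitor side 0.71 [302. 240.] 5033 [133. 128. 123.] [626. -74.  85.] [[512.0, -7.0], [685.0, 120.0], [732.0, -138.0], [584.0, -221.0]]
monitor side 0.44 [203. 287.] 1224 [165. 156. 137.] [ 401. -190.   85.] [[364.0, -127.0], [427.0, -125.0], [434.0, -246.0], [378.0, -247.0]]
```

View pics/c1.png

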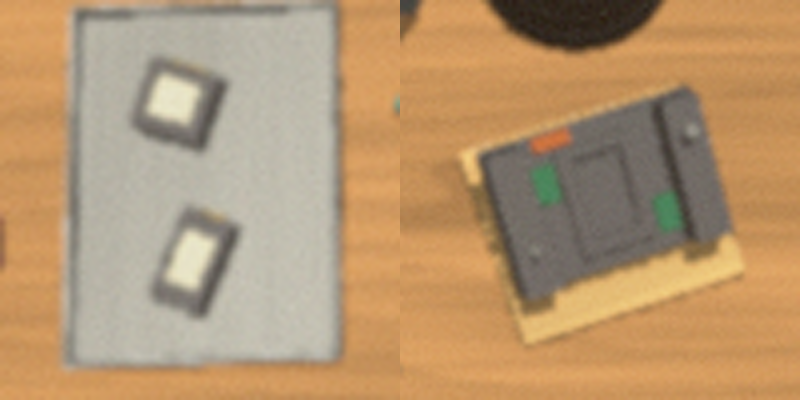

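The crop confirms it: the grey oblong is at (169,232) and the square one at (165,200). I'm moving above the oblong for a close look.

Request:
carry_out(
  deltas="-0.275 -0.203 0.0 0;-0.275 -0.203 0.0 0;-0.275 -0.203 0.0 0;-0.275 -0.203 0.0 0;-0.275 -0.203 0.0 0;-0.275 -0.203 0.0 0;-0.275 -0.203 0.0 0;-0.275 -0.203 0.03 0;-0.275 -0.203 0.06 0;-0.275 -0.203 0.06 0;-0.275 -0.203 0.06 0;-0.275 -0.203 0.06 0",
  grip=0.5,
  squeeze=25,
)

```text
time: 4.35
ee_pos: [435.3, 330.9, 172.0]
tcp_rot: [0.0, 0.196, 0.981, 0.0]
contact_force: [0.1, 1.1, 0.5]
gripper_width: 0.749
grasp_force: 0.0
```

```bash
cat > c.py <<'E'
from h import *
st=robot.read_state();p=robot.read_camera('wrist');save(p,'w1.png')
print(st['ee_pos'],st['time'],st['gripper_width'])
for q in ['pack','pack_square']:
    for d in robot.silhouettes(p,q):
        m=d['pixels'].astype(np.uint8); k=np.argwhere(m)[:,::-1]
        print(q,round(d['p'],2),k.mean(0),len(k),np.median(p['image'][m>0],0),atz(p,k.mean(0),28,st))
        # rectify into the plane z=28
        if len(k)>500:
            w=np.array([atz(p,x,28,st)[:2] for x in k],np.float32);print(cv2.minAreaRect(w))
E
python3 c.py
```

```text
[435.32075234 330.85722513 171.99075352] 4.35 0.7487911797232336
pack 0.83 [178.01009637  54.40890317] 2179 [19. 70. 27.] [289.72192968 310.62912891  28.        ]
((289.00164794921875, 310.1626281738281), (60.57914733886719, 39.097164154052734), 88.5759506225586)
pack 0.68 [259.34153264 175.51513718] 2114 [98. 97. 88.] [431.73164458 336.82043468  28.        ]
((432.6935119628906, 335.8948059082031), (33.88225555419922, 62.715633392333984), 68.30375671386719)
pack 0.57 [394.60361842 132.56469298] 1824 [191. 107. 123.] [442.21592192 483.51312337  28.        ]
((442.6317138671875, 485.0273132324219), (37.44232940673828, 64.92498016357422), 5.97041654586792)
pack 0.57 [107.34045965 117.18065206] 1871 [191. 104. 125.] [312.79799841 216.1437652   28.        ]
((312.7355041503906, 214.46826171875), (39.57941818237305, 64.52653503417969), 20.49652862548828)
pack_square 0.83 [301.90085358 251.15692712] 1523 [98. 97. 91.] [525.86798152 347.62714953  28.        ]
((528.1867065429688, 348.48028564453125), (40.942138671875, 54.77016830444336), 71.6727066040039)
```

View pics/w1.png

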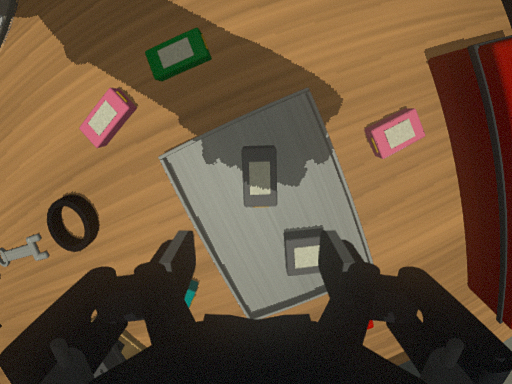

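The wrist view shows the oblong pack at (259,176) and the square pack at (302,251). The tool is almost aligned with the oblong, so I'll descend and grip.

Request:
carry_out(
  deltas="0.003 0.0037 0.04 -1;0.003 0.0037 0.08 -1;0.003 0.0037 0.12 -1;0.003 0.0037 0.145 -1;0.003 0.0037 0.157 -1;0.003 0.0037 0.157 -1;0.003 0.0037 0.157 -1",
  grip=0.3,
)

```text
time: 5.08
ee_pos: [434.4, 335.1, 15.2]
tcp_rot: [0.0, 0.187, 0.982, 0.0]
contact_force: [-0.3, 0.9, 0.8]
gripper_width: 0.649
grasp_force: 0.0
```

Request:
carry_out(
  deltas="0 0 0 0;0 0 0 0;0 0 0 0;0 0 0 0;0 0 0 0;0 0 0 0;0 0 0 0;0 0 0 0",
  grip=-1,
  squeeze=25,
)

```text
time: 5.75
ee_pos: [434.9, 335.4, 16.3]
tcp_rot: [0.001, 0.188, 0.982, 0.001]
contact_force: [-1.2, -0.3, 8.6]
gripper_width: 0.389
grasp_force: 24.3
```

Request:
carry_out(
  deltas="0 0 -0.01 0;0 0 -0.04 0;0 0 -0.08 0;-0.03 -0.014 -0.1 -5;-0.064 -0.031 -0.12 -11;-0.1 -0.048 -0.14 -18;-0.14 -0.067 -0.15 -25;-0.175 -0.084 -0.16 -32;-0.21 -0.1 -0.17 -39;-0.245 -0.117 -0.18 -39;-0.28 -0.134 -0.19 -39;-0.312 -0.15 -0.2 -39",
)

```text
time: 6.75
ee_pos: [666.2, 82.0, 215.5]
tcp_rot: [0.001, -0.151, 0.989, 0.0]
contact_force: [1.7, 0.5, -1.4]
gripper_width: 0.393
grasp_force: 26.1
```

Request:
carry_out(
  deltas="-0.015 -0.03 -0.02 0;-0.03 -0.06 -0.044 0;-0.045 -0.088 -0.064 0;-0.045 -0.088 -0.064 0;-0.045 -0.088 -0.064 0;-0.045 -0.088 -0.064 0",
)

```text
time: 7.25
ee_pos: [734.0, 13.6, 277.7]
tcp_rot: [0.0, -0.151, 0.989, 0.0]
contact_force: [-0.2, 0.0, -1.5]
gripper_width: 0.39
grasp_force: 26.1
```

```bash
cat > d.py <<'E'
from h import *
import pickle
st=robot.read_state();p=robot.read_camera('wrist');save(p,'w2.png')
print(st['ee_pos'],st['time'],st['tcp_rot'])
pickle.dump((st,p),open('w2.pkl','wb'))
a=p['image'][0:300,80:480];cv2.imwrite('pics/w2z.png',cv2.cvtColor(cv2.resize(a,(800,600),interpolation=cv2.INTER_CUBIC),cv2.COLOR_RGB2BGR))
E
python3 d.py
```

```text
[734.00054867  13.61406294 277.72561666] 7.25 [ 1.55570556e-04 -1.50997416e-01  9.88534130e-01  1.72038221e-04]
```

View pics/w2z.png

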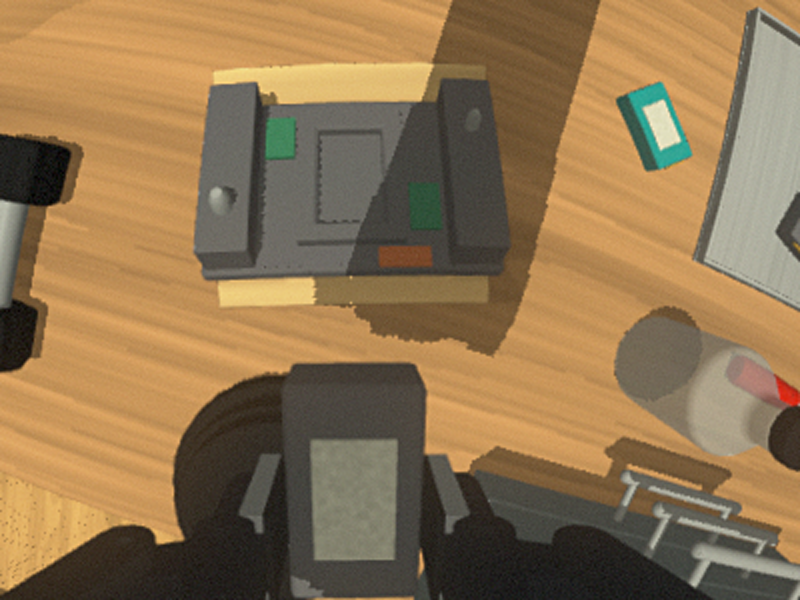

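The wrist view shows the monitor sharply. In the zoomed crop the thick pin is at (220,198), the thin pin at (473,121) and the nest opening spans (318,131) to (383,222). The pack hangs straight in the fingers. Next I'll fit the monitor pose.

```bash
cat > fit.py <<'E'
from h import *
import pickle
from scipy.optimize import least_squares,minimize
st,p=pickle.load(open('w2.pkl','rb'))
t=np.radians(25)
def Tm(v):
    Rz=R.from_euler('z',v[3]).as_matrix(); Ry=np.array([[np.cos(t),0,-np.sin(t)],[0,1,0],[np.sin(t),0,np.cos(t)]])
    return Rz@Ry,np.array(v[:3])
def W(v,X): Rm,o=Tm(v); return Rm@np.array(X,float)+o
if __name__=='__main__':
    z=lambda a,b:np.array([a/2+80,b/2])
    C=[((-57,-55,0),z(260,84)),((-57,55,0),z(440,80)),((-57,-85,0),z(211,84)),((-57,85,0),z(488,80)),
       ((-32,-19,-20),z(318,131)),((-32,19,-20),z(383,131)),((32,-19,-20),z(317,222)),((32,19,-20),z(384,222)),
       ((30,-70,8),z(221,197)),((-20,70,8),z(473,121))]
    f=lambda v:np.concatenate([proj(p,W(v,X),st)-u for X,u in C])
    s=least_squares(f,[639,-18,85,.3],loss='soft_l1');print(s.x,np.degrees(s.x[3]));print(np.round(f(s.x).reshape(-1,2),1).tolist())
    E=[]
    for sg in (1,-1):
        for x in (-57,57): E.append(((x,55*sg,0),(x,85*sg,0)))
        for y in (55,85): E.append(((-57,y*sg,0),(57,y*sg,0)))
    for q in ((32,19),):
        E+=[((-32,19*k,-20),(32,19*k,-20)) for k in (1,-1)]+[((32*k,-19,-20),(32*k,19,-20)) for k in (1,-1)]
    g=cv2.GaussianBlur(cv2.cvtColor(p['image'],cv2.COLOR_RGB2GRAY).astype(np.float32),(0,0),1)
    G=np.log(3+np.hypot(cv2.Sobel(g,5,1,0),cv2.Sobel(g,5,0,1)));G=cv2.GaussianBlur(G,(0,0),1.)
    def cost(v):
        pts=np.array([proj(p,W(v,np.array(a)+(np.array(b)-a)*k),st) for a,b in E for k in np.linspace(.05,.95,15)],np.float32)
        return -cv2.remap(G,pts[None,:,0],pts[None,:,1],cv2.INTER_LINEAR).mean()
    m=minimize(lambda w:cost(np.array([w[0],w[1],w[2],w[3]/60])),[*s.x[:3],s.x[3]*60],method='Nelder-Mead',options=dict(initial_simplex=np.array([*s.x[:3],s.x[3]*60])+np.vstack([np.zeros(4),4*np.eye(4)])))
    v=np.array([*m.x[:3],m.x[3]/60]);print(v,np.degrees(v[3]),m.fun,cost(s.x))
    m2=minimize(lambda w:cost(np.array([w[0],w[1],85,w[2]/60])),[*s.x[:2],s.x[3]*60],method='Nelder-Mead',options=dict(initial_simplex=np.array([*s.x[:2],s.x[3]*60])+np.vstack([np.zeros(3),4*np.eye(3)])))
    print('z=85',m2.x,np.degrees(m2.x[2]/60),m2.fun)
    vv=np.array([*m2.x[:2],85,m2.x[2]/60]); np.save('mon.npy',vv)
    print('nest',W(vv,[0,0,-28]))
    im=cv2.resize(p['image'][30:150,165:345][:,:,::-1],None,fx=4.4,fy=4.4,interpolation=cv2.INTER_CUBIC)
    zz=lambda X:tuple(int(c) for c in (proj(p,W(vv,X),st)-[165,30]+.5)*4.4)
    for a,b in E: cv2.line(im,zz(a),zz(b),(0,255,255),1)
    for x,y,r in ((30,-70,6),(-20,70,4)):
        for h in (0,11): cv2.polylines(im,[np.array([zz((x+r*np.cos(k),y+r*np.sin(k),h)) for k in np.linspace(0,6.28,25)])],True,(255,255,0),1)
    cv2.imwrite('pics/fit.png',im)
E
python3 fit.py
```

```text
[ 6.33076212e+02 -1.84316565e+01  7.99305288e+01  3.12838332e-01] 17.92431609089767
[[-0.4, -1.1], [0.1, 0.0], [0.1, 0.6], [0.2, 1.3], [0.6, -0.6], [-0.9, -0.9], [0.4, -0.2], [0.1, -0.5], [-0.2, 1.3], [-0.1, 0.4]]
[ 6.32619618e+02 -1.92851095e+01  8.27726047e+01  3.23181694e-01] 18.516947092002635 -3.9521920680999756 -3.79335
z=85 [632.78554217 -19.15821225  19.45472936] 18.577898066701966 -3.9293317794799805
nest [644.00223596 -15.38819402  59.62338196]
```

View pics/fit.png

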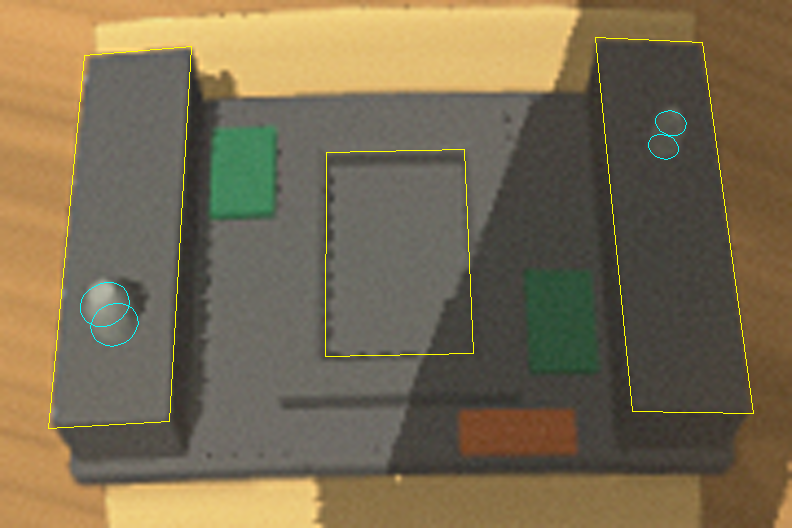

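The overlay matches the rails, the nest opening and both pins, so the pose is good. The arm can't tilt, so I'll swing the pack by 25° in the pads. To do that I'll press it flat on the free part of the thick-pin rail, then insert it along the slope normal.

```bash
cat > go.py <<'E'
from fit import *
v=np.load('mon.npy')
Rm,o=Tm(v);n=Rm[:,2]
def delta(tgt,st=None):
    st=st or robot.read_state();q=st['tcp_rot'];Q=R.from_quat([q[1],q[2],q[3],q[0]]).as_matrix()
    a=np.degrees(np.arctan2(-Q[1,0],-Q[0,0])); turn=-(np.degrees(v[3])-a)
    return np.round((Q.T@(np.array(tgt)-st['ee_pos'])),1),round(turn,1)
def tcp(X,piv=19.5,off=8): return W(v,X)+piv*n-[0,0,off]
E
python3 - <<'E'
from go import *
st=robot.read_state();print(st['ee_pos'])
A=tcp((-20,-70,0));B=tcp((0,0,-28))
for k,t in [('A+45',A+[0,0,45]),('A',A),('B+35n',B+35*n),('B',B)]: print(k,np.round(t,1),delta(t,st))
print('n in tool',delta(st['ee_pos']+100*n,st))
E
```

```text
[733.68618673  14.33577866 277.23013905]
A+45 [630.1 -93.9 131.2] (array([131.2, -72.3, 146. ]), np.float64(-1.2))
A [630.1 -93.9  86.2] (array([131.2, -72.4, 191. ]), np.float64(-1.2))
B+35n [622.2 -22.7 101. ] (array([117.5,  -2.1, 176.2]), np.float64(-1.2))
B [636.2 -18.   69.3] (array([102.7,  -1.8, 208. ]), np.float64(-1.2))
n in tool (array([ 42.3,  -0.8, -90.6]), np.float64(-1.2))
```

Request:
carry_out(
  deltas="0.033 -0.018 0.03 -1.2;0.066 -0.036 0.06 -1.2;0.1 -0.054 0.09 -1.2;0.131 -0.072 0.12 -1.2;0.131 -0.072 0.146 -1.2;0.131 -0.072 0.16 -1.2;0.131 -0.072 0.165 -1.2;0.131 -0.072 0.168 -1.2",
)

```text
time: 7.97
ee_pos: [630.5, -93.2, 108.4]
tcp_rot: [-0.001, -0.162, 0.987, 0.0]
contact_force: [0.6, 0.9, -1.2]
gripper_width: 0.385
grasp_force: 26.1
```

Request:
carry_out(
  deltas="0 0 0.003 0;0 0 0.006 0;0 0 0.009 0;0 0 0.012 0;0 0 0.015 0;0 0 0.018 0;0 0 0.02 0;0 0 0.022 0;0 0 0.022 0",
)

```text
time: 8.72
ee_pos: [630.4, -94.4, 87.4]
tcp_rot: [-0.001, -0.161, 0.987, 0.0]
contact_force: [-8.7, -0.6, 9.9]
gripper_width: 0.389
grasp_force: 31.6
```

Request:
carry_out(
  deltas="0 0 0.001 0;0 0 0.002 0;0 0 0.003 0;0 0 0.003 0;0 0 0.003 0",
)

```text
time: 9.13
ee_pos: [630.4, -94.4, 84.6]
tcp_rot: [-0.001, -0.161, 0.987, 0.0]
contact_force: [-10.4, 0.5, 11.5]
gripper_width: 0.383
grasp_force: 33.0
```

```bash
python3 - <<'E'
from h import *
p=robot.read_camera('side');save(p,'s2.png')
c=proj(p,[630,-94,100]).astype(int);print(c)
a=p['image'][c[1]-45:c[1]+45,c[0]-60:c[0]+60]
cv2.imwrite('pics/s2z.png',cv2.cvtColor(cv2.resize(a,(800,600),interpolation=cv2.INTER_CUBIC),cv2.COLOR_RGB2BGR))
E
```

```text
[305 241]
```

View pics/s2z.png

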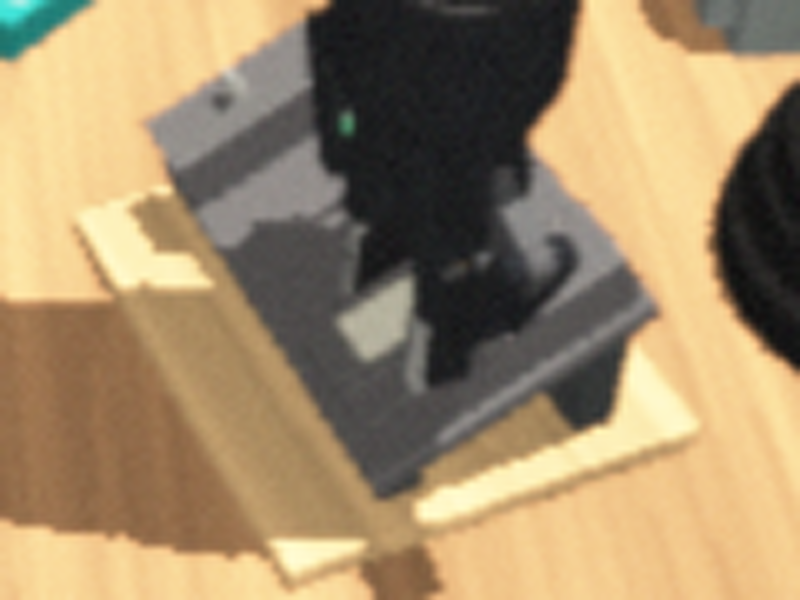

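The pack now seems to lie along the slope; its label is at (380,315) in the crop. I'll push a little further until the force rises, to be sure it is flush.

Request:
carry_out(
  deltas="0 0 0.001 0;0 0 0.002 0;0 0 0.003 0;0 0 0.003 0",
)

```text
time: 9.52
ee_pos: [630.4, -94.3, 82.6]
tcp_rot: [-0.0, -0.161, 0.987, 0.0]
contact_force: [-17.4, 1.5, 29.1]
gripper_width: 0.393
grasp_force: 36.0
```

Request:
carry_out(
  deltas="0.004 0 -0.009 0;0.008 0 -0.018 0;0.004 0.02 -0.018 0;-0.005 0.045 -0.016 0;-0.015 0.07 -0.015 0;-0.015 0.07 -0.015 0;-0.015 0.07 -0.015 0",
)

```text
time: 10.1
ee_pos: [623.3, -21.3, 96.5]
tcp_rot: [0.0, -0.163, 0.987, 0.0]
contact_force: [-0.8, -1.1, -1.4]
gripper_width: 0.392
grasp_force: 32.5
```

```bash
python3 - <<'E'
from go import *
st=robot.read_state();p=robot.read_camera('wrist');print(st['ee_pos'],st['contact_force'])
pickle.dump((st,p),open('w3.pkl','wb'))
print('rel hover', Rm.T@(st['ee_pos']-tcp((0,0,-28))))
a=p['image'][84:384,56:456].copy();cv2.imwrite('pics/w3z.png',cv2.cvtColor(cv2.resize(a,(800,600),interpolation=cv2.INTER_CUBIC),cv2.COLOR_RGB2BGR))
E
```

```text
[623.26468948 -21.32842407  96.46263116] [-0.83576007 -1.14867867 -1.37869396]
rel hover [-0.58055901  0.97615844 30.24535658]
```

View pics/w3z.png

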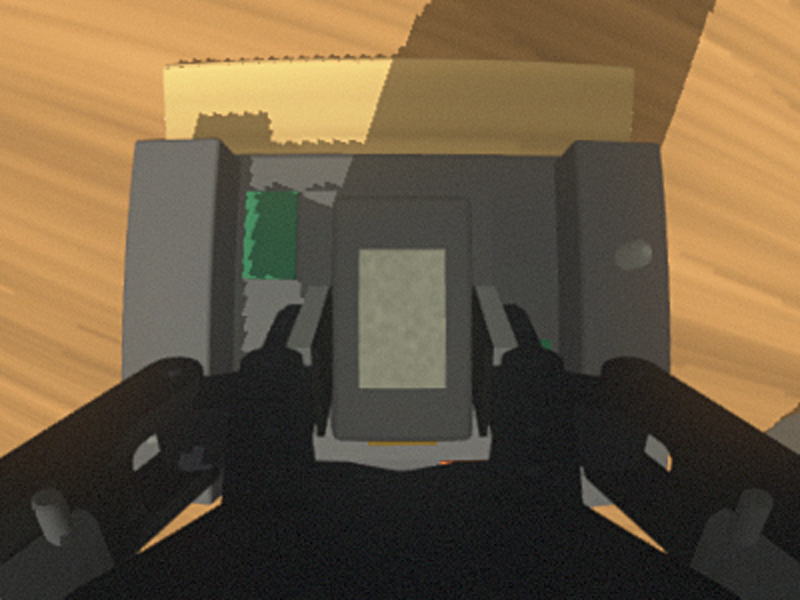

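```bash
python3 - <<'E'
from go import *
st,p=pickle.load(open('w3.pkl','rb'))
z=lambda a,b:np.array([a/2+56,b/2+84])
C=[((-30,-17,24),z(334,198)),((-30,17,24),z(470,198)),((30,-17,24),z(332,438)),((30,17,24),z(474,438))]
def f(w):
    r=R.from_euler('y',w[3]).as_matrix()
    return np.concatenate([proj(p,W(v,r@np.array(X,float)+w[:3]),st)-u for X,u in C])
s=least_squares(f,[0,0,7,0]);print('pack in monitor frame',s.x[:3],'extra tilt',np.degrees(s.x[3]));print(np.round(f(s.x),1))
f2=lambda w:f([*w,0]);s=least_squares(f2,[0,0,7]);print(s.x,np.round(s.fun,1))
E
```

```text
pack in monitor frame [-2.10897002  2.04951741  1.7074291 ] extra tilt -4.322714593653279
[ 0.9 -0.3 -0.1 -0.1 -0.2  0.2 -0.6  0.2]
[-3.45773905  2.04864163  1.37201821] [ 0.5 -0.4  0.3 -0.1  0.4  0.2 -1.2  0.3]
```

Request:
carry_out(
  deltas="-0.0023 -0.002 -0.001 0;-0.0023 -0.002 -0.001 0;-0.0044 -0.002 0.0035 0;-0.0066 -0.002 0.008 0;-0.0087 -0.002 0.0126 0;-0.0108 -0.002 0.0171 0;-0.0108 -0.002 0.0171 0",
)

```text
time: 10.73
ee_pos: [633.5, -21.6, 77.4]
tcp_rot: [-0.001, -0.162, 0.987, 0.0]
contact_force: [-0.4, 1.2, -2.1]
gripper_width: 0.389
grasp_force: 32.5
```

Request:
carry_out(
  deltas="-0.0008 0 0.0018 0;-0.0017 0 0.0036 0;-0.0025 0 0.0054 0;-0.003 0 0.0063 0;-0.003 0 0.0063 0",
)

```text
time: 11.15
ee_pos: [636.6, -20.8, 72.3]
tcp_rot: [-0.0, -0.161, 0.987, -0.0]
contact_force: [-0.5, 1.2, -0.5]
gripper_width: 0.391
grasp_force: 32.5
```

Request:
carry_out(
  deltas="-0.0008 0 0.0018 0;-0.0017 0 0.0036 0;-0.0025 0 0.0054 0;-0.0028 0 0.006 0;-0.0028 0 0.006 0",
)

```text
time: 11.57
ee_pos: [638.8, -20.2, 68.0]
tcp_rot: [-0.0, -0.161, 0.987, 0.0]
contact_force: [-15.2, 0.5, 30.7]
gripper_width: 0.386
grasp_force: 54.0
```

Request:
carry_out(
  deltas="0.0003 0 -0.0006 0;0.0003 0 -0.0006 0;0.0003 0 -0.0006 0;0.0003 0 -0.0006 0;0.0003 0 -0.0006 0",
  grip=0.1,
)

```text
time: 11.98
ee_pos: [639.3, -20.1, 67.3]
tcp_rot: [0.0, -0.161, 0.987, -0.0]
contact_force: [-3.0, -0.6, 5.9]
gripper_width: 0.557
grasp_force: 3.5
```

Request:
carry_out(
  deltas="0 0 -0.02 0;0 0 -0.045 0;0 0 -0.08 0;0.01 0 -0.12 0;0.01 0 -0.14 0;0.01 0 -0.14 0",
  grip=-1,
)

```text
time: 12.48
ee_pos: [631.7, -23.5, 212.3]
tcp_rot: [0.004, -0.161, 0.987, -0.0]
contact_force: [-0.2, -0.6, -0.3]
gripper_width: 0.0
grasp_force: 0.0
```

```bash
cat > e.py <<'E'
from go import *
st=robot.read_state();p=robot.read_camera('wrist');print(st['ee_pos'],st['gripper_width'],st['time'])
pickle.dump((st,p),open('w4.pkl','wb'))
E_=[((s*30,-17,24),(s*30,17,24)) for s in(1,-1)]+[((-30,s*17,24),(30,s*17,24)) for s in(1,-1)]
print([np.round(proj(p,W(v,np.array(a)-[0,0,28]),st)).tolist() for a,_ in E_])
a=p['image'][60:360,56:456].copy();im=cv2.cvtColor(cv2.resize(a,(800,600),interpolation=cv2.INTER_CUBIC),cv2.COLOR_RGB2BGR)
zz=lambda X:tuple(int(c) for c in (proj(p,W(v,X),st)-[56,60]+.5)*2)
for a,b in E_: cv2.line(im,zz(np.array(a)-[0,0,28]),zz(np.array(b)-[0,0,28]),(0,255,255),1)
cv2.imwrite('pics/w4z.png',im)
E
python3 e.py
```

```text
[631.65441039 -23.52385129 212.29379101] 0.00037983712741027266 12.4833
[[242.0, 218.0], [242.0, 156.0], [277.0, 156.0], [242.0, 156.0]]
```

View pics/w4z.png

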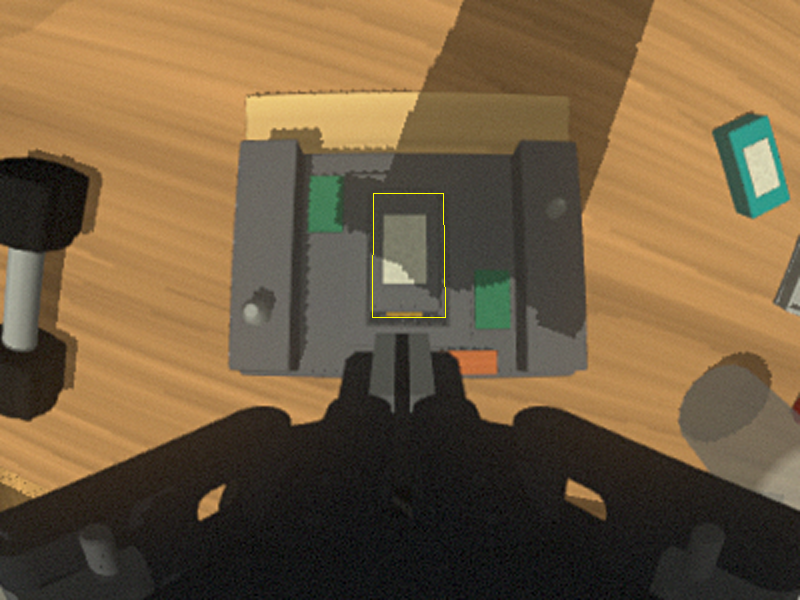

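The pack sits in the nest outline. I'll press on its top with the closed fingertips to seat it and check its height.

Request:
carry_out(
  deltas="0.0038 0.0038 0.04 0;0.0038 0.0038 0.08 0;0.0038 0.0038 0.11 0;0.0038 0.0038 0.124 0;0.0038 0.0038 0.124 0;0.0038 0.0038 0.124 0",
)

```text
time: 13.03
ee_pos: [623.5, -20.8, 81.1]
tcp_rot: [-0.002, -0.161, 0.987, 0.0]
contact_force: [-1.0, 0.2, 0.3]
gripper_width: 0.004
grasp_force: 0.0
```

Request:
carry_out(
  deltas="0 0 0.002 0;0 0 0.004 0;0 0 0.005 0;0 0 0.006 0;0 0 0.006 0",
)

```text
time: 13.45
ee_pos: [624.5, -20.8, 79.8]
tcp_rot: [0.0, -0.161, 0.987, 0.0]
contact_force: [-26.3, 0.5, 59.8]
gripper_width: -0.0
grasp_force: 31.8
```

The pack top is at the expected height, so it is seated. I'm backing off and going to the cover.

Request:
carry_out(
  deltas="0 0 -0.015 0;0 0 -0.055 0;0.01 -0.015 -0.095 0;0.03 -0.05 -0.12 0;0.05 -0.088 -0.14 0;0.07 -0.124 -0.16 0;0.09 -0.16 -0.175 0;0.11 -0.195 -0.175 0;0.13 -0.23 -0.175 0;0.15 -0.263 -0.175 0;0.158 -0.276 -0.175 0;0.158 -0.276 -0.175 0",
  grip=0.2,
)

```text
time: 14.45
ee_pos: [559.7, -339.9, 251.5]
tcp_rot: [-0.001, -0.158, 0.988, -0.001]
contact_force: [-0.7, 0.9, -0.2]
gripper_width: 0.599
grasp_force: 0.0
```

```bash
cat > f.py <<'E'
from h import *
import pickle
st=robot.read_state();p=robot.read_camera('wrist');print(st['ee_pos'],st['gripper_width'],st['time'],st['tcp_rot'])
pickle.dump((st,p),open('w5.pkl','wb'))
a=p['image'][0:300,80:480];cv2.imwrite('pics/w5z.png',cv2.cvtColor(cv2.convertScaleAbs(cv2.resize(a,(800,600),interpolation=cv2.INTER_CUBIC),alpha=1.8),cv2.COLOR_RGB2BGR))
E
python3 f.py
```

```text
[ 559.72671849 -339.91355055  251.52213514] 0.5994066075433825 14.45 [-9.14548185e-04 -1.57589484e-01  9.87503427e-01 -1.30418123e-03]
```

View pics/w5z.png

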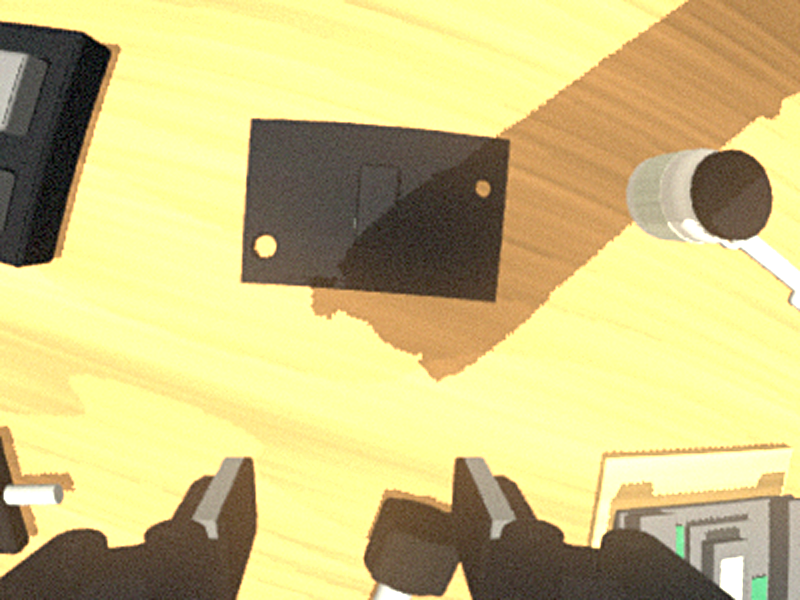

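The cover lies with its large hole at crop pixel (265,246) and its small hole at (483,188), so its ridge edge faces uphill, at the bottom of the image, and no half turn is needed. The lug is at (378,198). Next I'll fit the cover pose.

```bash
cat > cov.py <<'E'
from h import *
import pickle
from scipy.optimize import least_squares,minimize
def cover(st,p,z=lambda a,b:np.array([a/2+80,b/2]),cn=((252,119),(509,140),(495,301),(241,282)),hs=((265,246),(483,188))):
    g=cv2.cvtColor(p['image'],cv2.COLOR_RGB2GRAY).astype(float)
    H=[]
    for h in hs:
        u=z(*h);c=np.round(u).astype(int);yy,xx=np.mgrid[c[1]-7:c[1]+8,c[0]-7:c[0]+8]
        w=np.clip(g[c[1]-7:c[1]+8,c[0]-7:c[0]+8]-45,0,None);w[(w<15)|(np.hypot(xx-c[0],yy-c[1])>7)]=0
        H.append(np.array([(w*xx).sum(),(w*yy).sum()])/w.sum());print('hole',u,H[-1],(w>0).sum())
    C=[((-55,-85,6),z(*cn[0])),((-55,85,6),z(*cn[1])),((55,85,6),z(*cn[2])),((55,-85,6),z(*cn[3])),((30,-70,3),H[0]),((-20,70,3),H[1])]
    Wc=lambda w,X:R.from_euler('z',w[2]).apply(X)+[w[0],w[1],0]
    f=lambda w:np.concatenate([(proj(p,Wc(w,X),st)-u)*(2 if X[2]==3 else 1) for X,u in C])
    s=least_squares(f,[480,-354,.24]);print(s.x,np.degrees(s.x[2]));print(np.round(s.fun,1))
    print('lug top proj zoom',[((proj(p,Wc(s.x,[a,b,38.]),st)-[80,0])*2).round() for a,b in((-25,-12),(-25,12),(25,12))])
    return s.x
if __name__=='__main__':
    st,p=pickle.load(open('w5.pkl','rb'));c=cover(st,p);np.save('cov.npy',c)
    from go import delta
    a=np.degrees(c[2])
    st=robot.read_state();q=st['tcp_rot'];Q=R.from_quat([q[1],q[2],q[3],q[0]]).as_matrix()
    print(st['ee_pos'],Q.T@(np.array([c[0],c[1],st['ee_pos'][2]])-st['ee_pos']),'tool yaw',np.degrees(np.arctan2(-Q[1,0],-Q[0,0])))
E
python3 cov.py
```

```text
hole [212.5 123. ] [212.4432304  122.66147268] 113
hole [321.5  94. ] [321.00050633  93.84101266] 51
[ 4.80464660e+02 -3.50623838e+02  2.43608875e-01] 13.957760410422264
[-1.1 -1.   0.5 -0.7  0.   0.5 -0.8  0.3 -0.4  0.5  1.  -0. ]
lug top proj zoom [array([360., 162.]), array([400., 165.]), array([394., 248.])]
[ 561.08635143 -336.50236222  251.2525186 ] [80.98385705 11.86904873  0.11753605] tool yaw 18.272868418909816
```

Request:
carry_out(
  deltas="0.027 0.004 0.03 4.3;0.054 0.008 0.06 4.3;0.081 0.0119 0.09 4.3;0.081 0.0119 0.13 4.3;0.081 0.0119 0.165 4.3;0.081 0.0119 0.195 4.3;0.081 0.0119 0.22 4.3;0.081 0.0119 0.235 4.3;0.081 0.0119 0.235 4.3;0.081 0.0119 0.235 4.3",
)

```text
time: 15.33
ee_pos: [482.2, -346.3, 16.4]
tcp_rot: [-0.001, -0.125, 0.992, 0.001]
contact_force: [0.3, -0.2, 0.6]
gripper_width: 0.597
grasp_force: 0.0
```

Request:
carry_out(
  deltas="0 0 0 0;0 0 0 0;0 0 0 0;0 0 0 0;0 0 0 0;0 0 0 0;0 0 0 0",
  grip=-1,
  squeeze=30,
)

```text
time: 15.92
ee_pos: [483.4, -347.8, 18.6]
tcp_rot: [0.001, -0.124, 0.992, -0.001]
contact_force: [0.4, -0.1, 6.3]
gripper_width: 0.273
grasp_force: 30.3
```

Request:
carry_out(
  deltas="0 0 -0.01 0;0 0 -0.03 0;0 0 -0.065 0;0 0 -0.1 0;0 0 -0.14 0;0 0 -0.16 0;0 0 -0.16 0;0 0 -0.16 0",
)

```text
time: 16.58
ee_pos: [482.7, -347.4, 179.0]
tcp_rot: [0.001, -0.124, 0.992, -0.001]
contact_force: [-1.0, 0.4, -2.9]
gripper_width: 0.271
grasp_force: 30.2
```

```bash
python3 - <<'E'
from go import *
st=robot.read_state();print(st['ee_pos'],st['gripper_width'],st['contact_force'],st['time'])
A=tcp((-85.5,0,0),26,7.4)
for k,t in [('A+90',A+[0,0,90]),('A',A)]: print(k,np.round(t,1),delta(t,st))
E
```

```text
[ 482.74912314 -347.39559564  179.00893226] 0.27097298222629024 [-1.03791533  0.42326134 -2.91363596] 16.5833
A+90 [548.9 -47.3 155. ] (array([-138.1,  274.5,   23.9]), np.float64(-4.3))
A [548.9 -47.3  65. ] (array([-137.9,  274.6,  113.9]), np.float64(-4.3))
```

Request:
carry_out(
  deltas="-0.014 0.027 0 -1;-0.031 0.062 0 -2;-0.048 0.096 0 -4.3;-0.065 0.13 0 -4.3;-0.082 0.164 0 -4.3;-0.099 0.198 0 -4.3;-0.116 0.231 0 -4.3;-0.13 0.26 0.01 -4.3;-0.138 0.2745 0.03 -4.3;-0.138 0.2745 0.055 -4.3;-0.138 0.2745 0.07 -4.3;-0.138 0.2745 0.075 -4.3",
)

```text
time: 17.58
ee_pos: [545.9, -46.8, 98.7]
tcp_rot: [-0.003, -0.162, 0.987, 0.0]
contact_force: [-0.8, 0.0, -2.2]
gripper_width: 0.273
grasp_force: 30.3
```

```bash
python3 - <<'E'
from go import *
st=robot.read_state();print(st['ee_pos'],st['contact_force'],st['time'])
A=tcp((-85.5,0,0),26,7.4); print(delta(A,st))
E
```

```text
[545.94252821 -46.75925349  98.69134692] [-0.76285976  0.01110737 -2.15508359] 17.5833
(array([-2.8, -1.6, 33.6]), np.float64(0.1))
```

Request:
carry_out(
  deltas="-0.0015 -0.001 0.004 0;-0.0015 -0.001 0.008 0;-0.0015 -0.001 0.012 0;-0.0015 -0.001 0.015 0;-0.0015 -0.001 0.015 0",
)

```text
time: 18.0
ee_pos: [550.2, -47.9, 87.1]
tcp_rot: [0.0, -0.161, 0.987, -0.0]
contact_force: [0.1, -0.3, -0.9]
gripper_width: 0.268
grasp_force: 30.5
```

Request:
carry_out(
  deltas="0 0 0.003 0;0 0 0.006 0;0 0 0.009 0;0 0 0.012 0;0 0 0.015 0;0 0 0.015 0",
)

```text
time: 18.5
ee_pos: [547.9, -48.7, 71.7]
tcp_rot: [-0.002, -0.161, 0.987, 0.0]
contact_force: [-12.9, -2.8, 6.3]
gripper_width: 0.273
grasp_force: 34.6
```

```bash
cat > tilt.py <<'E'
from go import *
def run(v0=(0,0,-18,15)):
    st=robot.read_state();p=robot.read_camera('wrist')
    d=[x for x in robot.silhouettes(p,'cover') if x['p']>.3]
    print(st['ee_pos'],st['contact_force'],[(round(x['p'],2),np.round(x['at']).tolist(),int(x['pixels'].sum())) for x in d])
    g=cv2.GaussianBlur(cv2.cvtColor(p['image'],cv2.COLOR_RGB2GRAY).astype(np.float32),(0,0),1)
    G=cv2.GaussianBlur(np.log(3+np.hypot(cv2.Sobel(g,5,1,0),cv2.Sobel(g,5,0,1))),(0,0),1.5)
    Rz=R.from_euler('z',v[3]).as_matrix()
    # cover pose: centre of underside = TCP + Rz(dx,dy,dz), tilt deg (uphill end up)
    def cw(w,X): return np.array(st['ee_pos'])+Rz@(R.from_euler('y',-w[3],degrees=True).apply(X)+np.array(w[:3]))
    ks=np.linspace(0,1,30)
    S=[np.array([-55,-80+160*k,6]) for k in ks]+[np.array([-53+70*k,s*85,6.]) for s in(1,-1) for k in ks]
    circ=[np.array([-20+5.5*np.cos(a),70+5.5*np.sin(a),6]) for a in np.linspace(0,6.2,12)]
    S+=circ
    def cost(w):
        u=np.array([proj(p,cw(w,X),st) for X in S],np.float32)
        return -cv2.remap(G,u[None,:,0],u[None,:,1],cv2.INTER_LINEAR).mean()
    best=None
    for tl in (v0[3]-10,v0[3]-4,v0[3]+3,v0[3]+9):
      for z0 in (v0[2]-3,v0[2]+3):
        w0=np.array([v0[0]-3.5+.14*(tl),v0[1],z0,tl])
        m=minimize(cost,w0,method='Nelder-Mead',options=dict(initial_simplex=w0+np.vstack([np.zeros(4),np.diag([5,4,4,6.])]),maxiter=300))
        print(np.round(m.x,1),round(m.fun,3))
        if best is None or m.fun<best.fun: best=m
    w=best.x
    print('best',w,best.fun); 
    c=cw(w,np.zeros(3)); print('cover centre in monitor frame',Rm.T@(c-o),'hole/pin offsets thick',Rm.T@(cw(w,[30,-70,0])-o)-[30,-70,0],'thin',Rm.T@(cw(w,[-20,70,0])-o)-[-20,70,0])
    pickle.dump((st,p),open('tilt.pkl','wb'))
    return w
if __name__=='__main__': run()
E
python3 tilt.py
```

```text
[547.88964123 -48.71653185  71.71751565] [-12.9462429   -2.77053896   6.30211139] []
[  0.6   0.8 -18.6  14.8] -4.928
[  0.6   0.8 -18.6  14.8] -4.928
[  0.7   0.8 -18.6  14.8] -4.928
[  0.6   0.8 -18.7  14.7] -4.928
[  0.7   0.8 -18.6  14.7] -4.928
[  0.7   0.8 -18.6  14.8] -4.928
[  0.7   0.8 -18.6  14.7] -4.929
[  0.7   0.8 -18.6  14.7] -4.928
best [  0.65489197   0.76450886 -18.60431095  14.73862869] -4.928568363189697
cover centre in monitor frame [-94.34967797  -0.20626975   8.81279155] hole/pin offsets thick [-94.8295171   -0.20626975   3.46862631] thin [-94.02978522  -0.20626975  12.37556838]
```

The numeric edge fit agrees from all starts: the cover is at 14.7° and tilting as planned. I'll continue until it is flush.

Request:
carry_out(
  deltas="0 0 0.002 0;0 0 0.004 0;0 0 0.006 0;0 0 0.008 0;0 0 0.009 0;0 0 0.009 0",
)

```text
time: 19.1
ee_pos: [548.1, -48.7, 63.0]
tcp_rot: [-0.002, -0.161, 0.987, 0.0]
contact_force: [-13.3, -4.5, 7.3]
gripper_width: 0.273
grasp_force: 37.1
```

```bash
python3 -c "
import tilt; tilt.run((2,.8,-18,22))"|tail -4
```

```text
[  3.8   0.8 -17.5  23.7] -4.903
[  3.9   0.8 -17.5  23.7] -4.903
best [  3.83631349   0.76283842 -17.46691965  23.74271669] -4.902740955352783
cover centre in monitor frame [-94.5190488   -0.23253922   0.48176959] hole/pin offsets thick [-94.52627142  -0.23253922  -0.17648958] thin [-94.51423371  -0.23253922   0.92060904]
```

Request:
carry_out(
  deltas="0 0 0.001 0;0 0 0.0015 0;0 0 0.0015 0;0 0 0.0015 0",
)

```text
time: 19.53
ee_pos: [548.2, -48.6, 61.8]
tcp_rot: [-0.002, -0.161, 0.987, 0.0]
contact_force: [-13.1, -3.9, 9.5]
gripper_width: 0.273
grasp_force: 37.8
```

```bash
python3 -c "
import tilt; tilt.run((4,.8,-17.5,24))"|tail -3
```

```text
[  4.4   0.8 -17.3  25.1] -4.895
best [  4.37853612   0.77384408 -17.21317987  25.06085797] -4.895280361175537
cover centre in monitor frame [-94.26894934  -0.22106194  -0.67396872] hole/pin offsets thick [-94.26896626  -0.22106194  -0.64210357] thin [-94.26893805  -0.22106194  -0.69521215]
```

Request:
carry_out(
  deltas="0.002 0 -0.005 0;0.005 0 -0.011 0;0.0106 0 -0.0227 0;0.0106 0 -0.0227 0;-0.0043 0 -0.0297 0;-0.024 0 -0.0388 0;-0.042 0 -0.0472 0;-0.06 0 -0.0556 0;-0.07 0.0002 -0.0602 0;-0.0749 0.0002 -0.0625 0;-0.0749 0.0002 -0.0625 0;-0.0749 0.0002 -0.0625 0",
)

```text
time: 20.63
ee_pos: [620.2, -24.0, 123.6]
tcp_rot: [-0.0, -0.161, 0.987, -0.0]
contact_force: [-0.2, -0.2, -2.8]
gripper_width: 0.276
grasp_force: 36.1
```

Request:
carry_out(
  deltas="0 0 0 0;0 0 0 0;0 0 0 0;0 0 0 0",
)

```text
time: 20.97
ee_pos: [620.7, -23.9, 124.0]
tcp_rot: [-0.0, -0.161, 0.987, -0.0]
contact_force: [0.3, -0.2, -2.9]
gripper_width: 0.274
grasp_force: 36.1
```

```bash
python3 -c "
import tilt; tilt.run((4.4,.8,-17.3,24))"|tail -3
```

```text
[  4.2   0.8 -17.3  25.1] -4.975
best [  4.17602441   0.77951821 -17.29860265  25.26049184] -4.975459575653076
cover centre in monitor frame [ 1.15257163  0.15576993 23.35367201] hole/pin offsets thick [ 1.15226157  0.15576993 23.49006475] thin [ 1.15277833  0.15576993 23.26274352]
```

```bash
python3 - <<'E'
from go import *
def ed():
    E=[]
    for s in (1,-1):
        E.append(((-57,55*s,0),(-57,85*s,0)))
        for y in (55,85): E.append(((-57,y*s,0),(57,y*s,0)))
        E.append(((57,55*s,0),(57,85*s,0)))
    return E
for f in ('w2.pkl','w4.pkl','w3.pkl'):
    st,p=pickle.load(open(f,'rb'))
    g=cv2.GaussianBlur(cv2.cvtColor(p['image'],cv2.COLOR_RGB2GRAY).astype(np.float32),(0,0),1)
    G=cv2.GaussianBlur(np.log(3+np.hypot(cv2.Sobel(g,5,1,0),cv2.Sobel(g,5,0,1))),(0,0),1)
    E=ed(); lim=.95 if f!='w3.pkl' else .5
    if f=='w3.pkl': E=[e for e in E if e[0][0]<0]
    X=[np.array(a)+(np.array(b)-a)*k for a,b in E for k in np.linspace(.05,lim if a[0]!=b[0] else .95,20)]
    def cost(w):
        u=np.array([proj(p,W([w[0],w[1],w[2],w[3]/60],x),st) for x in X],np.float32)
        return -cv2.remap(G,u[None,:,0],u[None,:,1],cv2.INTER_LINEAR).mean()
    for zf in (0,1):
        c=(lambda w:cost([w[0],w[1],85,w[2]])) if zf else cost
        w0=np.array([v[0],v[1],v[3]*60]) if zf else np.array([*v[:3],v[3]*60])
        m=minimize(c,w0,method='Nelder-Mead',options=dict(initial_simplex=w0+np.vstack([np.zeros(len(w0)),3*np.eye(len(w0))])))
        print(f,np.round(m.x,2),np.degrees(m.x[-1]/60).round(2),round(m.fun,3))
E
```

```text
w2.pkl [632.52 -19.2   83.11  19.38] 18.51 -4.149
w2.pkl [632.58 -19.09  19.43] 18.55 -4.126
w4.pkl [632.97 -19.09  85.82  19.26] 18.39 -4.141
w4.pkl [633.12 -19.01  19.22] 18.35 -4.129
w3.pkl [632.36 -19.46  83.56  19.18] 18.32 -4.274
w3.pkl [632.28 -19.47  19.16] 18.3 -4.161
```

Request:
carry_out(
  deltas="0.001 0 0.0005 0;0.001 0 0.0005 0;-0.0003 0 0.0032 0;-0.0015 0 0.006 0;-0.0024 0 0.0078 0;-0.0024 0 0.0078 0;-0.0024 0 0.0078 0",
)

```text
time: 21.65
ee_pos: [623.2, -22.9, 116.0]
tcp_rot: [-0.0, -0.161, 0.987, 0.0]
contact_force: [-0.3, -0.4, -1.7]
gripper_width: 0.278
grasp_force: 36.1
```

```bash
python3 -c "
import tilt; tilt.run((4.2,.8,-17.3,24))"|tail -2
```

```text
best [  4.18434213   0.78866917 -17.26463625  25.16722017] -4.953886032104492
cover centre in monitor frame [ 0.32231446  0.2971558  15.02403585] hole/pin offsets thick [ 0.3221867  0.2971558 15.111592 ] thin [ 0.32239964  0.2971558  14.96566508]
```

Within 0.3 mm. Lowering along the normal.

Request:
carry_out(
  deltas="-0.0006 -0.0002 0.0018 0;-0.0015 -0.0002 0.0036 0;-0.0023 -0.0002 0.0054 0;-0.0032 -0.0002 0.0073 0;-0.0032 -0.0002 0.0073 0",
)

```text
time: 22.17
ee_pos: [626.3, -22.0, 108.5]
tcp_rot: [-0.0, -0.161, 0.987, 0.0]
contact_force: [0.8, 0.2, -3.3]
gripper_width: 0.274
grasp_force: 36.1
```

Request:
carry_out(
  deltas="-0.0006 0 0.0014 0;-0.0013 0 0.0027 0;-0.0019 0 0.0041 0;-0.0023 0 0.005 0;-0.0023 0 0.005 0",
)

```text
time: 22.58
ee_pos: [628.6, -21.3, 103.7]
tcp_rot: [-0.0, -0.161, 0.987, -0.0]
contact_force: [-0.1, -0.2, -3.1]
gripper_width: 0.272
grasp_force: 36.0
```

Request:
carry_out(
  deltas="-0.0004 0 0.0008 0;-0.0008 0 0.0016 0;-0.001 0 0.0022 0;-0.001 0 0.0022 0;-0.001 0 0.0022 0",
)

```text
time: 23.0
ee_pos: [629.4, -21.1, 101.8]
tcp_rot: [-0.0, -0.161, 0.987, -0.0]
contact_force: [-3.6, -1.5, -0.3]
gripper_width: 0.27
grasp_force: 36.5
```

```bash
python3 -c "
import tilt; tilt.run((4.2,.8,-17.3,24))"|tail -2
```

```text
best [  4.04483466   0.79411694 -17.33031661  25.27334114] -5.002373695373535
cover centre in monitor frame [ 0.03261009  0.0281418  -0.55630863] hole/pin offsets thick [ 0.0322687   0.0281418  -0.41318809] thin [ 0.03283769  0.0281418  -0.65172232]
```

Request:
carry_out(
  deltas="-0.0004 0 0.0008 0;-0.0006 0 0.0014 0;-0.0006 0 0.0014 0;-0.0006 0 0.0014 0",
)

```text
time: 23.43
ee_pos: [629.5, -21.1, 101.8]
tcp_rot: [-0.0, -0.161, 0.987, 0.0]
contact_force: [-17.7, -1.0, 25.6]
gripper_width: 0.272
grasp_force: 39.9
```

Request:
carry_out(
  deltas="0.0006 0 -0.0013 0;0.0006 0 -0.0013 0;0.0006 0 -0.0013 0",
)

```text
time: 23.68
ee_pos: [629.5, -21.1, 101.8]
tcp_rot: [-0.0, -0.161, 0.987, -0.0]
contact_force: [-5.2, -0.6, 6.3]
gripper_width: 0.276
grasp_force: 37.2
```

Request:
carry_out(
  deltas="0 0 0 0;0 0 0 0;0 0 0 0;0 0 0 0;0 0 0 0",
  grip=0.1,
)

```text
time: 24.1
ee_pos: [629.6, -21.0, 101.6]
tcp_rot: [0.0, -0.161, 0.987, -0.0]
contact_force: [0.1, 0.0, 0.2]
gripper_width: 0.552
grasp_force: 0.0
```

Request:
carry_out(
  deltas="0 0 -0.015 0;0 0 -0.04 0;0 0 -0.08 0;0 0 -0.12 0;-0.03 0 -0.14 0;-0.06 0 -0.15 0;-0.09 0 -0.15 0;-0.1 0 -0.15 0;-0.1 0 -0.15 0;-0.1 0 -0.15 0",
)

```text
time: 24.93
ee_pos: [724.2, 10.9, 250.9]
tcp_rot: [-0.001, -0.162, 0.987, -0.0]
contact_force: [-0.7, -1.1, 0.0]
gripper_width: 0.552
grasp_force: 0.0
```

```bash
python3 - <<'E'
from go import *
st=robot.read_state();p=robot.read_camera('wrist');print(st['ee_pos'],st['contact_force'],st['time'])
g=cv2.GaussianBlur(cv2.cvtColor(p['image'],cv2.COLOR_RGB2GRAY).astype(np.float32),(0,0),1)
G=cv2.GaussianBlur(np.log(3+np.hypot(cv2.Sobel(g,5,1,0),cv2.Sobel(g,5,0,1))),(0,0),1)
k=np.linspace(.03,.97,30)
S=[np.array([s*55,-85+170*a,6 ]) for s in(1,-1) for a in k]+[np.array([-55+110*a,s*85,6]) for s in(1,-1) for a in k]
def cost(w):
    r=R.from_euler('zyx',[w[3],w[4],w[5]],degrees=True)
    u=np.array([proj(p,W(v,r.apply(x)+w[:3]),st) for x in S],np.float32)
    return -cv2.remap(G,u[None,:,0],u[None,:,1],cv2.INTER_LINEAR).mean()
for n0 in (0,4):
    w0=np.array([0,0,n0,0,0,0.]);m=minimize(cost,w0,method='Nelder-Mead',options=dict(initial_simplex=w0+np.vstack([np.zeros(6),3*np.eye(6)]),maxiter=2000))
    print('cover in monitor frame',m.x.round(1),m.fun)
print('home cost',cost(np.zeros(6)))
E
```

```text
[724.2190384   10.86562671 250.9101868 ] [-0.73750817 -1.08971763  0.04557418] 24.9333
cover in monitor frame [ 1.8  0.1 -0.8 -0.2  1.6  0.4] -5.109597682952881
cover in monitor frame [ 1.8  0.1 -0.7 -0.1  1.5  0.2] -5.1098480224609375
home cost -4.5990386
```

```bash
python3 -c "
from bench import robot
print(robot.job_done())"
```

```text
the job is handed in; nothing more can be done
None
```

The job is handed in at about 25 s of the allowed 59 s: the matching grey pack is seated in the nest, the cover is on both pins and measured flush on the rails, ridge uphill, and the gripper is clear. One thing could count against it: when I pressed on the pack with the closed fingertips the force reached about 65 N, which passes only if the 40 N limit excludes the fingertips.

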